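# Put the washed portion dispenser back together and hold its pusher open for loading

### The job

Drop the two washed steel stop rods from the grey drain block end-down into the two holes of the bar at the steel dispenser's outlet, one in each and right to the bottom, and let go of them. Then take the black grip of the spring pusher, draw it back along the lane until its pointer stands at the black line of the clip on the lane's edge, and keep it there so that a colleague can load the jam portions: finish while still holding it at the mark. Never let the pusher snap back, and leave the brush in the drain block and the mugs, bowl, salt shaker and timer where they are.

Things in the scene. Friction and masses are not known exactly. Their poses are not given: they have to be found in the camera images.
- dispenser: Fixed steel portion dispenser: open-topped lane 226 mm long (x), side walls 60 mm high, 108 mm over their outward flanges, back plate 45 mm high at the -x end. Origin: centre of its underside. +x points to the outlet, -y to the robot's side. Across the outlet at x = +99 mm lies a steel bar 28 mm (x) by 86 mm (y), top at 40 mm, with two upright holes.
- hole0 (a point): Mouth centre (top of the bar, 40 mm above the worktop) of the hole on the near (-y) side: 14 mm across, 28 mm deep. The two hole centres are 42 mm apart.
- hole1 (a point): Mouth centre of the other, equal hole, on the far (+y) side.
- rod_a: Stop rod: steel, 10 mm thick, 115 mm long, round head 18 mm across and 14 mm high at its top (99 to 115 mm up). Stands in a hole of the drain block, foot at 10 mm, top at 125 mm over the worktop. Origin: centre of the foot; z along the rod to the head. 50 to 90 g. Seated in the bar its foot is at 12 mm, its top at 127 mm over the worktop.
- rod_a_tip (a point): Centre of rod_a's foot (its lower end).
- rod_b: Second stop rod, the same as the first; either rod fits either hole. They are in any two of the drain block's three holes.
- rod_b_tip (a point): Centre of rod_b's foot.
- drain_block: Grey plastic drain block 136 x 56 x 44 mm on rubber feet, fixed. Origin: centre of the underside, x along its length. Three upright holes in a row at x = -44, 0, +44 mm, 13 mm across, 34 mm deep (floor 10 mm above the worktop).
- brush: Small basting brush with a white stick 9 mm thick and a flat grey head 26 mm wide, 11 mm thick; 123 mm long, standing head-up in the third hole of the drain block, its top 133 mm above the worktop. Not part of the job. Origin: foot of the stick.
- pusher (a joint): Travel of the dispenser's spring-return pusher in m: 0 at rest by the outlet, growing as it is pulled back along the lane, away from the outlet (the dispenser's -x), up to 0.11. A band spring pulls it back towards 0 with 8 to 10 N all the way, and it is damped (12 N per m/s).
- grip (a point): Point to take the pusher by: in the upright black grip tab, 12 mm thick along the lane, 36 mm wide across it, top 102 mm above the worktop; this point is 14 mm under the top. Both broad sides are free for fingers above 62 mm. At rest it is 71 mm behind the holes. Moves with the pusher.
- pointer (a point): Tip of the small black pointer arm that reaches out from the pusher over the near wall, in line with the grip tab, 63 mm above the worktop. Moves with the pusher.
- load_mark: Steel clip 14 mm wide and high, fixed on the near flange, with a black line across its top: the load mark. Its x runs along the lane like the dispenser's; the pointer stands at the mark when its x in this frame is 0. It is 55 to 100 mm behind where the pointer rests. Origin: on the line, at the clip's underside, 51 mm above the worktop.
- mug_near: White mug, 92 mm high, loose bystander near the right end of the worktop; origin at its foot.
- mug_far: White mug, 92 mm high, loose bystander between drawer chest and urn; origin at its foot.
- bowl: White bowl, 113 mm across, 64 mm high, loose bystander in front of the steel cutlery box; origin at its foot.
- salt_shaker: Salt shaker, 43 mm across, 73 mm high, loose bystander; origin at its foot.
- timer: Round wind-up timer, 62 mm across, 44 mm high, loose bystander; origin at its foot.
Mind the look-alikes: they are no part of the job. Leave any yellow look-alike of the rod_b alone.

How it is judged:
On the way, in this order (a step that is already met when the one before it is completed fails the run):
1. each stop rod stands in its own hole of the bar, down to the bottom and let go (((horizontal distance between rod_a_tip and hole0 below 0.004 m and z of each of rod_a_tip, rod_b_tip in the frame of dispenser below 0.017 m and angle between each of rod_a, rod_b's own z axis and vertical below 0.2 rad and horizontal distance between rod_b_tip and hole1 below 0.004 m) or (horizontal distance between rod_a_tip and hole1 below 0.004 m and z of each of rod_a_tip, rod_b_tip in the frame of dispenser below 0.017 m and angle between each of rod_a, rod_b's own z axis and vertical below 0.2 rad and horizontal distance between rod_b_tip and hole0 below 0.004 m)) and contact force between the fingers and rod_a below 0.2 N and contact force between the fingers and rod_b below 0.2 N), for 0.3 s.
2. the pusher is drawn back to the mark (x of pointer in the frame of load_mark between -0.005 and 0.005 m and contact force between the fingers and pusher above 4 N), for 0.3 s.
At the end, for the whole second after the job is handed in: Both rods stand in the bar, one in each hole, foot within 5 mm of the hole floor, not touched; the pointer is within 5 mm of the clip's line along the lane and still, the fingers holding the pusher against its spring (over 4 N), with no rod or brush wedged against it (all of step 1 and all of step 2 and velocity of joint pusher between -0.01 and 0.01 m/s and contact force between pusher and rod_a below 0.3 N and contact force between pusher and rod_b below 0.3 N and contact force between pusher and brush below 0.3 N); the arm keeps its last pose, push and grip.
It fails at once if the pusher snaps back (faster than 0.25 m/s) (velocity of joint pusher below -0.25 m/s).
It fails at once if the brush is shifted by more than 30 mm or tipped over (distance of brush from where it was at the start of the episode above 0.03 m or angle between brush's own z axis and vertical above 0.5 rad).
It fails at once if a mug or the bowl is shifted by more than 30 mm or tipped over (distance of any of mug_near, mug_far, bowl from where it was at the start of the episode above 0.03 m or angle between any of mug_near, mug_far, bowl's own z axis and vertical above 0.5 rad).
It fails at once if the salt shaker or timer is shifted by more than 30 mm or tipped over (distance of any of salt_shaker, timer from where it was at the start of the episode above 0.03 m or angle between any of salt_shaker, timer's own z axis and vertical above 0.5 rad).
It also fails if it takes over 72 s, if anything falls off the work surface, if the arm or the gripper's body presses on something with over 40 N, if the wrist force passes 120 N, or if a joint passes its speed limit or range.

### The arm

A 7-joint arm with a two-finger parallel gripper is mounted at the origin on a cart in front of the work surface, level with it; the furniture and walls round the work are solid. World frame = base frame: x ahead of the robot, y to its left, z up, the work surface at z = 0. Lengths are in m, angles in rad, forces in N, time in s.
With the tool pointing down it reaches from about 0.425 to 0.925 m from the base axis. Payload 6.8 kg.
Tool frame: the origin (TCP) lies on the centre line of the jaws, within the pads' length; the fingertips stand ahead of it and the grasp point (between the pads) lies 11 mm behind it (r.tcp_to_tips is the z of the fingertips in the tool frame, in m); z points along the fingers, y is the line along which they close (so a half turn about z gives the same grasp; the last joint's range is limited). The gripper opens to 85 mm and grips with 20 to 120 N. Pads are 22 mm wide; open, the fingers measure 114 mm over their backs; the gripper's body (76 mm by 85 mm) begins 54 mm behind the grasp point. The pads swing forward as they close: fully open they stand 13 mm farther back than shut.
Start: joints at [-1.227, 0.477, 0.022, 1.555, -0.011, 1.109, -0.083], TCP at [0.295, 0.607, 0.239] pointing down, gripper open.
Joint ranges: [-2.96, 2.96], [-0.34, 2.1], [-1.41, 1.46], [0.24, 2.44], [-1.37, 4.51], [0.17, 1.92], [-2.96, 2.96]. Speed limits (rad/s): [2.39, 2.39, 3.14, 3.14, 3.14, 3.14, 3.14].

### API

Orientations are given as a rotation vector (axis times angle).
In Python, from bench import r, optics gives the robot as it stands.
- The arm moves only by the shell command python3 -m creep 'ROWS' [FORCE]. ROWS is a JSON object whose one key "rows" holds a list of rows, each a list of 7 numbers: the shift along the tool's x, y, z in units of 25 mm (1.0 is 25 mm), then the turn, a rotation vector about the tool's x, y, z in units of 8 degrees (1.0 is 8 degrees), then the finger opening in mm, from 0 to 85.4. A call has 1 to 10 rows; each row is the pose to reach, as a shift and turn from the pose commanded when the call began, along the tool's axes at that moment; what a row does not reach only later rows make up. A row lasts 1/8 s, in which the tool goes at most 62.5 mm and 10.7 degrees, less where a joint would pass 70% of its speed; a pose out of reach is approached as far as the arm can. A call with a gripper value outside its range is refused whole. The fingers move at their own pace and stop on an object; FORCE is the grip in N (left out, the last holds). Time passes only in rows, so rows that repeat a pose let the fingers close. It gives the time, the measured TCP pose, the force, the opening and the grip force at its end, in the units of the state.
- r.get_obs(): the state, without advancing time (a new reading comes with each control period).
- optics.grab_frame(name): name is "scene" or "top" or "wrist"; returns a dict with "color" (480x640x3 uint8, blue, green, red), "K" (3x3 intrinsics, pixels), "dist_coeffs" ([k1, k2, p1, p2, k3] as OpenCV has them; the pictures are not rectified), "R" (3x3) and "t" (3): a world point X has camera coordinates R X + t. Camera axes: x right, y down, z forward; pixel columns grow to the right and rows downward; lengths in m; the calibration is good to about 2 mm. A picture is of the moment at which its call begins. There is no depth.
- r.hand_in(): hands the job in; it is judged then, once.
The state is a dict: "clock": time; "joints": joint angles; "qvel": joint speeds; "tau": joint torques, N m; "tcp_pos": TCP position; "orientation": TCP orientation; "contact_force": force on the tool from outside, world axes, zero at the start; "moment": the same for the moment, N m; "grip_width": finger opening in m; "gripper_force": force on a finger pad.
Only numpy, scipy, OpenCV 4.12 (cv2) and the standard library are available. Lean on these libraries where they do the work, as an engineer would, in place of code of your own. Each camera call takes 0.05 s, during which the arm holds its last target. There are 200 camera calls.

## Working session

There is one attempt and no reset: what is moved stays moved. The work goes in short steps, Python scripts to look and compute and a shell command to move; the robot and the scene stay as the last step left them, time stands still between calls to the robot, and variables do not carry over. Pictures are saved under pics/ and viewed, at most 10 in all, crops included, and the job is handed in when it is done.

```bash
ls; mkdir -p pics; python3 - <<'E'
from bench import r, optics
import cv2,numpy as np
print(r.get_obs()); print(r.tcp_to_tips)
for n in ("scene","top","wrist"):
    f=optics.grab_frame(n); cv2.imwrite(f"pics/{n}0.png",f["color"])
    print(n,f["K"],f["dist_coeffs"],f["R"],f["t"], -f["R"].T@f["t"])
E
```

```text
pics
{'clock': 0.0, 'joints': array([-1.22708185,  0.4778314 ,  0.02233833,  1.55646921, -0.01151011,
        1.10930172, -0.08311899]), 'qvel': array([ 8.75431850e-05, -4.59401350e-04,  1.61912628e-03,  6.34409111e-04,
        3.70772180e-04, -6.25804650e-04, -1.13144983e-03]), 'tau': array([ 7.08012431e-04, -5.96465635e+01,  1.60831869e+00, -2.81184286e+01,
        1.25684054e-02,  9.32497031e-03,  3.00038948e-06]), 'tcp_pos': array([0.29445664, 0.60673228, 0.2382972 ]), 'orientation': array([-7.03622911e-01, -3.06148257e+00,  2.91949297e-03]), 'contact_force': array([-0.43247579,  0.21217697, -0.44823664]), 'moment': array([ 0.01134705, -0.01417865,  0.01253109]), 'gripper_force': 0.0, 'grip_width': 0.08562727236479831}
0.008
scene [[460.89720207   0.         314.56197242]
 [  0.         460.89720207 239.70380356]
 [  0.           0.           1.        ]] [-0.0853988  0.         0.         0.         0.       ] [[-0.55088187 -0.8345621  -0.00593869]
 [-0.46133152  0.31043238 -0.83114678]
 [ 0.69548716 -0.45512399 -0.55602137]] [0.45073314 0.28644286 0.5959491 ] [-0.03402911  0.55847439  0.57211326]
top [[523.87071918   0.         312.87879806]
 [  0.         523.87071918 245.04775458]
 [  0.           0.           1.        ]] [0.03873459 0.         0.         0.         0.        ] [[ 2.59691793e-02 -9.99657634e-01  3.19635536e-03]
 [-9.94886522e-01 -2.61571563e-02 -9.75531214e-02]
 [ 9.76033301e-02 -6.46636363e-04 -9.95225186e-01]] [0.13776994 0.55859826 1.10811196] [0.44400869 0.15305066 1.15687357]
wrist [[354.06035894   0.         326.09957093]
 [  0.         354.06035894 240.7575583 ]
 [  0.           0.           1.        ]] [-0.03565975  0.          0.          0.          0.        ] [[ 0.43614684  0.89987312 -0.00207666]
 [ 0.86188155 -0.41706753  0.28846987]
 [ 0.25872017 -0.12760505 -0.95748672]] [-0.67374969 -0.03919535  0.37909717] [0.22955546 0.63831683 0.37288804]
```

View pics/scene0.png

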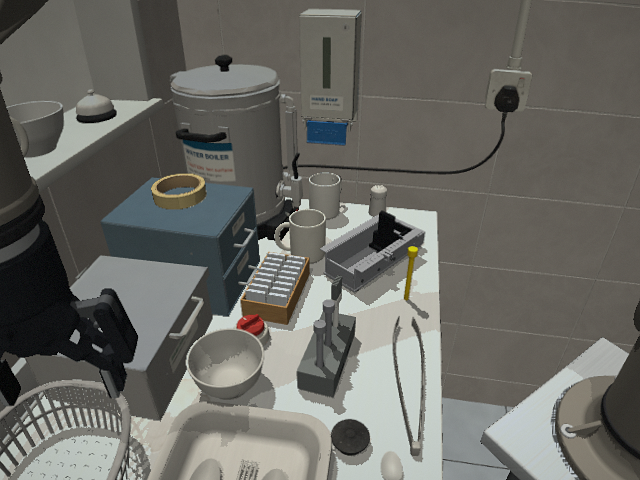

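View pics/top0.png

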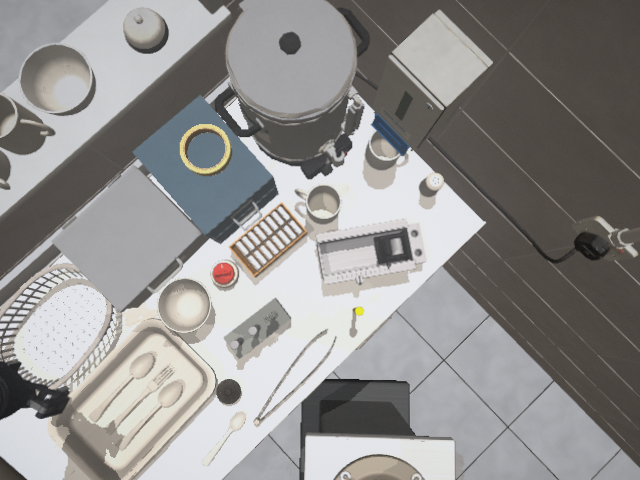

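The scene view shows the drain block with the grey rods' heads at about (319,325) and (329,305). The brush is at (337,285), the yellow look-alike at (412,250), and the dispenser at (375,250) with its black grip at (385,225). In the top view the rod heads are at (236,345) and (253,330), the brush at (270,318), and the bar at (416,243). I'll enlarge both areas to confirm.

```bash
python3 - <<'E'
import cv2,numpy as np
a=cv2.imread("pics/top0.png");b=cv2.imread("pics/scene0.png")
k=lambda im,x,y,w,h,s:cv2.resize(im[y:y+h,x:x+w],None,fx=s,fy=s,interpolation=cv2.INTER_CUBIC)
A=k(a,310,210,125,80,6)   # 750x480
cv2.imwrite("pics/c1.png",A)
B=np.hstack([k(a,215,290,90,80,4),k(b,290,270,100,80,4)])
cv2.imwrite("pics/c2.png",B)
E
```

```text
(no output)
```

View pics/c1.png

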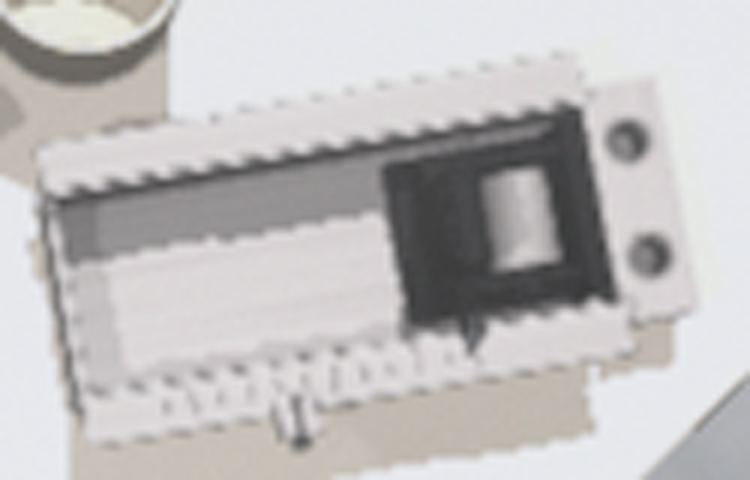

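View pics/c2.png

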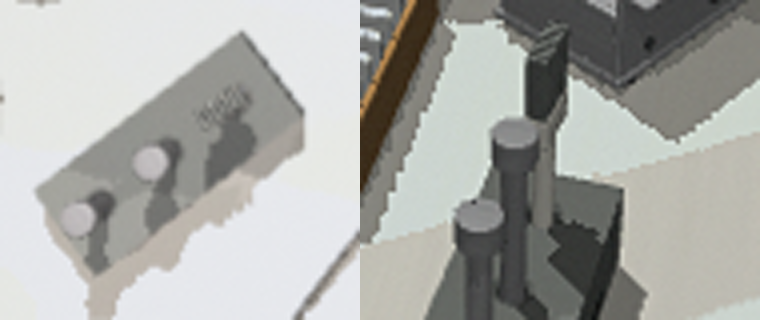

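Confirmed: the two grey-capped rods are in the first and middle holes (top px about (235,345) and (253,330)), and the brush with its flat head is in the third, at about (270,318). The yellow rod on its own at (359,312) is the look-alike. The bar holes are at about (418,253), which is hole0, and (415,233), hole1. The pointer tip is at (389,267) and the clip at (359,281). Next I'll turn these into positions.

```bash
cat > h.py <<'E'
import cv2,numpy as np
from scipy.spatial.transform import Rotation as Ro
from bench import r, optics
def ray(f,uv):
    n=cv2.undistortPoints(np.float64(uv).reshape(-1,1,2),f["K"],f["dist_coeffs"])[:,0]
    d=np.c_[n,np.ones(len(n))]@f["R"]; return -f["R"].T@f["t"],d
def plane(f,uv,z):
    c,d=ray(f,uv); return c+d*((z-c[2])/d[:,2])[:,None]
def proj(f,X):
    return cv2.projectPoints(np.float64(X).reshape(-1,1,3),cv2.Rodrigues(f["R"])[0],f["t"],f["K"],f["dist_coeffs"])[0][:,0]
def blobs(f,mask,lo,hi):
    n,l,s,c=cv2.connectedComponentsWithStats(mask.astype(np.uint8))
    return [(c[i].round(1),s[i].tolist()) for i in range(1,n) if lo<=s[i,4]<=hi]
def units(p,yaw_y):
    """TCP target p, tool pointing down, tool y along +-yaw_y (2-vector): row from present pose"""
    o=r.get_obs(); R0=Ro.from_rotvec(o["orientation"]); y=np.r_[yaw_y,0]/np.linalg.norm(yaw_y)
    for s in (1,-1):
        Rt=Ro.from_matrix(np.c_[np.cross(s*y,[0,0,-1]),s*y,[0,0,-1]])
        print("row",(R0.inv().apply(np.array(p)-o["tcp_pos"])/.025).round(3),((R0.inv()*Rt).as_rotvec(degrees=True)/8).round(3))
E
python3 - <<'E'
from h import *
f=optics.grab_frame("top");g=optics.grab_frame("scene")
im=f["color"].astype(int);G=im.mean(2)
def cen(f,box,cond):
    x,y,w,h=box; G=f["color"].mean(2)[y:y+h,x:x+w]; b=blobs(f,cond(G),8,400)
    return [(c+[x,y],s[4]) for c,s in b]
for nm,box in (("rods",(226,320,36,32)),): 
    x,y,w,h=box; print(np.array2string(G[y:y+h:2,x:x+w:2].astype(int),max_line_width=200))
for nm,box,cond in (("hole0",(412,246,12,13),lambda G:G<140),("hole1",(409,227,12,12),lambda G:G<140)):
    for c,a in cen(f,box,cond): print(nm,c,a,plane(f,[c],.04)[0].round(4))
h=plane(f,[[418.3,252.8],[414.7,233]],.04);print(h,np.linalg.norm(h[0]-h[1]))
print("rodtops",plane(f,[[234.8,344.3],[252.7,330.4]],.125))
print("pointer",plane(f,[[388.7,267.5]],.063),"mark",plane(f,[[359.5,280.8]],.065))
t=plane(f,[[234.8,344.3],[252.7,330.4]],.125); print("scene px of rod tops",proj(g,t),"holes",proj(g,h))
E
```

```text
[[230 230 229 230 230 230 229 230 229 224 154 146 146 146 147 146 147 147]
 [229 230 229 230 230 230 230 230 203 144 144 144 146 147 145 145 146 146]
 [229 230 230 230 230 230 227 189 146 145 144 146 146 145 141 118 130 143]
 [230 229 229 230 231 226 155 143 145 144 145 144 148 153 138  96  86 126]
 [231 232 232 232 220 148 146 144 143 145 145 141 189 190 197 139  84 110]
 [232 232 232 193 143 144 144 144 144 145 144 163 187 193 189 174  80 132]
 [232 228 162 151 149 144 143 143 144 143 144 148 186 189 190 133  93 144]
 [225 167 163 162 162 161 162 149 144 148 144 145 155 170 155 101  98 145]
 [162 162 162 162 161 161 159 155 161 143 144 144 144 146 109  99 111 144]
 [162 161 161 160 162 158 110  90 109 143 144 148 158 162 114 105 139 151]
 [163 161 161 163 149 132  94  92  86 135 159 161 161 130 114 115 114 161]
 [187 161 164 188 187 195 128  80  88 156 160 161 162 115 115 114 115 152]
 [193 165 174 185 190 187 164  82 138 162 161 161 162 114 115 111 133 182]
 [203 180 166 183 187 187 129 113 151 161 162 162 163 118 117 174 180 181]
 [232 183 173 164 178 148 110 114 152 160 160 161 161 139 172 183 181 181]
 [232 201 181 171 160 159 114 115 155 161 161 161 156 176 181 181 182 182]]
hole0 [418.1 252. ] 34 [ 0.5445 -0.0729  0.04  ]
hole1 [414.3 232.8] 32 [ 0.5857 -0.0645  0.04  ]
[[ 0.54282245 -0.0733278   0.04      ]
 [ 0.58524296 -0.06535253  0.04      ]] 0.0431636962994086
rodtops [[0.34803166 0.29861885 0.125     ]
 [0.37543219 0.26502194 0.125     ]]
pointer [[ 0.50834952 -0.00717741  0.063     ]] mark [[0.4789464  0.05346593 0.065     ]]
scene px of rod tops [[321.13743222 323.03136999]
 [329.73588122 302.91283553]] holes [[413.70909373 230.3852344 ]
 [397.62360809 222.83940273]]
```

The distances check out: the rods are 43 mm apart (expected 44), the holes 42 mm (expected 42), and the reach is 0.46 to 0.59 m. Next I move above the rods.

```bash
python3 - <<'E'
from h import *
print(r.get_obs()["tcp_pos"]); units([.348,.299,.238],[.775,.632])
E
```

```text
[0.29456082 0.60707368 0.23886343]
row [ -7.303 -10.154   0.043] [-6.000e-03  2.000e-03  3.115e+00]
row [ -7.303 -10.154   0.043] [-2.0000e-03 -8.0000e-03 -1.9385e+01]
```

```bash
python3 -m creep '{"rows":[[-1.46,-2.03,0,0,0,0.6,85],[-2.9,-4.06,0,0,0,1.2,85],[-4.4,-6.1,0,0,0,1.9,85],[-5.8,-8.1,0,0,0,2.5,85],[-7.3,-10.15,0,0,0,3.115,60],[-7.3,-10.15,0,0,0,3.115,50],[-7.3,-10.15,0,0,0,3.115,50],[-7.3,-10.15,0,0,0,3.115,50]]}'
python3 - <<'E'
from h import *
print(r.get_obs()["tcp_pos"]); f=optics.grab_frame("wrist"); cv2.imwrite("pics/w1.png",f["color"])
print(-f["R"].T@f["t"]); print(proj(f,[[.348,.2986,.125],[.3754,.265,.125],[.348,.299,.23]]))
E
```

```text
clock: 1.25
tcp_pos: [0.3478, 0.3008, 0.2394]
orientation: [-1.344, -2.84, -0.001]
contact_force: [0.3, 0.3, 0.7]
grip_width: 0.0501
gripper_force: 0.0
[0.34777931 0.30082099 0.23936069]
[0.30216596 0.356698   0.37385741]
[[323.95313702 239.58198106]
 [323.89001514 293.61283755]
 [323.31629089 305.48296343]]
```

View pics/w1.png

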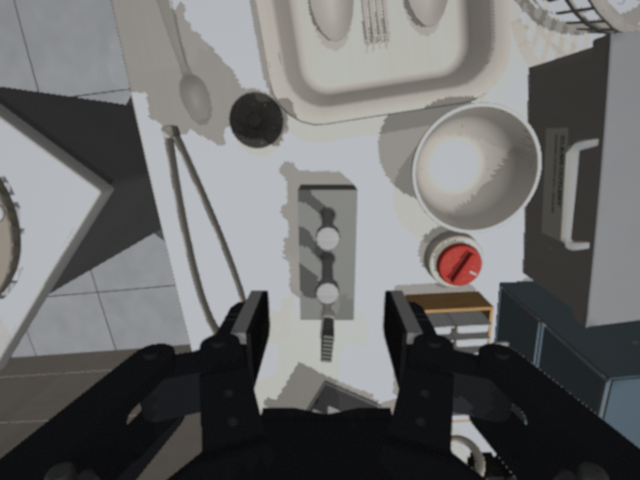

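The wrist view shows the end rod's cap at about (327,238), the middle rod's at (327,293) and the brush at (327,340). All three lie on the jaws' centre line (column 327), so the alignment across the fingers is good. I'll descend on the end rod.

```bash
python3 - <<'E'
from h import *
units([.348,.2986,.077],[.775,.632])
E
```

```text
row [-0.073 -0.048  6.491] [ 0.001 -0.001  0.017]
row [-0.073 -0.048  6.491] [ 1.0000e-03  2.0000e-03 -2.2483e+01]
```

```bash
python3 -m creep '{"rows":[[-0.07,-0.03,1.6,0,0,0,50],[-0.07,-0.03,3.2,0,0,0,50],[-0.07,-0.03,4.8,0,0,0,50],[-0.07,-0.03,5.8,0,0,0,50],[-0.07,-0.03,6.5,0,0,0,50],[-0.07,-0.03,6.5,0,0,0,50],[-0.07,-0.03,6.5,0,0,0,20],[-0.07,-0.03,6.5,0,0,0,0],[-0.07,-0.03,6.5,0,0,0,0],[-0.07,-0.03,6.5,0,0,0,0]]}' 30
python3 -m creep '{"rows":[[0,0,0,0,0,0,0],[0,0,0,0,0,0,0]]}'
```

```text
clock: 2.55
tcp_pos: [0.3491, 0.298, 0.0775]
orientation: [1.348, 2.837, 0.003]
contact_force: [0.1, 1.2, 4.4]
grip_width: 0.0127
gripper_force: 29.1
clock: 2.8
tcp_pos: [0.3491, 0.298, 0.0774]
orientation: [1.348, 2.837, 0.002]
contact_force: [-0.4, 0.5, 6.3]
grip_width: 0.0128
gripper_force: 29.1
```

```bash
python3 -m creep '{"rows":[[0,0,-1,0,0,0,0],[0,0,-2,0,0,0,0],[0,0,-3,0,0,0,0],[0,0,-4,0,0,0,0],[0,0,-4,0,0,0,0],[0,0,-4,0,0,0,0]]}'
python3 - <<'E'
from h import *
f=optics.grab_frame("wrist"); g=optics.grab_frame("scene")
w=cv2.resize(f["color"][200:480,200:450],None,fx=1.6,fy=1.6)
p=proj(g,[r.get_obs()["tcp_pos"]])[0].astype(int);print(p)
s=cv2.resize(g["color"][p[1]-70:p[1]+70,p[0]-60:p[0]+60],None,fx=3.2,fy=3.2,interpolation=cv2.INTER_CUBIC)
cv2.imwrite("pics/p2.png",np.hstack([w,s[:448]])); print(w.shape,s.shape)
cv2.imwrite("pics/w2.png",f["color"]);cv2.imwrite("pics/s2.png",g["color"])
E
```

```text
clock: 3.55
tcp_pos: [0.3481, 0.2971, 0.1761]
orientation: [-1.347, -2.838, 0.002]
contact_force: [0.5, -0.1, -0.6]
grip_width: 0.013
gripper_force: 29.6
[322 294]
(448, 400, 3) (448, 384, 3)
```

View pics/p2.png

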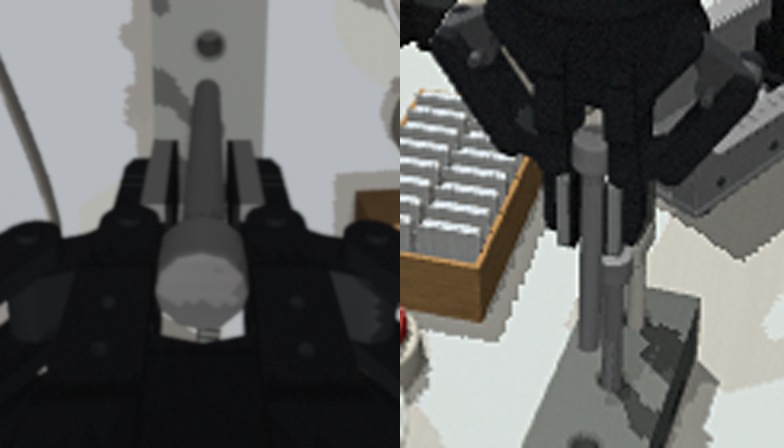

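The wrist crop shows the head wedged between the finger bodies, with a visible gap between the pads and the shaft (opening 13 mm on a 10 mm rod). So the pads are not holding it. I'll put the rod back in its hole and re-grip it by the head with the pads.

```bash
python3 -m creep '{"rows":[[0,0,1.2,0,0,0,0],[0,0,2.4,0,0,0,0],[0,0,3.3,0,0,0,0],[0,0,3.9,0,0,0,0],[0,0,3.95,0,0,0,0],[0,0,3.95,0,0,0,15],[0,0,3.95,0,0,0,30],[0,0,3.95,0,0,0,30],[0,0,3.4,0,0,0,30],[0,0,2.75,0,0,0,30]]}'
python3 -m creep '{"rows":[[0,0,0,0,0,0,20],[0,0,0,0,0,0,8],[0,0,0,0,0,0,0],[0,0,0,0,0,0,0],[0,0,0,0,0,0,0]]}' 30
python3 -m creep '{"rows":[[0,0,-1,0,0,0,0],[0,0,-2,0,0,0,0],[0,0,-3,0,0,0,0],[0,0,-4,0,0,0,0],[0,0,-4,0,0,0,0],[0,0,-4,0,0,0,0]]}'
python3 - <<'E'
from h import *
f=optics.grab_frame("wrist"); g=optics.grab_frame("scene")
w=cv2.resize(f["color"][200:480,200:450],None,fx=1.6,fy=1.6)
p=proj(g,[r.get_obs()["tcp_pos"]])[0].astype(int);print(p)
s=cv2.resize(g["color"][p[1]-60:p[1]+80,p[0]-60:p[0]+60],None,fx=3.2,fy=3.2,interpolation=cv2.INTER_CUBIC)
cv2.imwrite("pics/p3.png",np.hstack([w,s[:448]])); print(w.shape,s.shape)
cv2.imwrite("pics/w3.png",f["color"]);cv2.imwrite("pics/s3.png",g["color"])
E
```

```text
clock: 4.9
tcp_pos: [0.3487, 0.2974, 0.1091]
orientation: [1.348, 2.838, -0.0]
contact_force: [0.2, 0.3, 0.2]
grip_width: 0.0299
gripper_force: 0.0
clock: 5.52
tcp_pos: [0.3497, 0.2987, 0.1092]
orientation: [1.348, 2.837, 0.005]
contact_force: [-1.0, 0.3, 12.9]
grip_width: 0.0167
gripper_force: 29.0
clock: 6.28
tcp_pos: [0.3481, 0.297, 0.2071]
orientation: [-1.347, -2.837, 0.002]
contact_force: [1.1, -0.2, -0.4]
grip_width: 0.0171
gripper_force: 29.7
[322 275]
(448, 400, 3) (448, 384, 3)
```

View pics/p3.png

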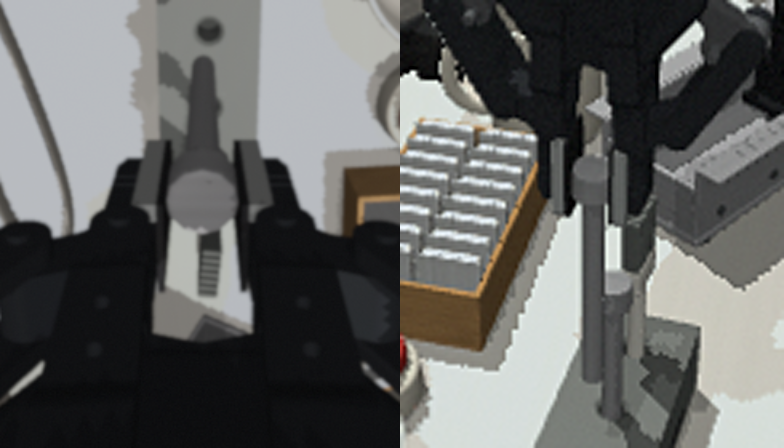

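The pads now hold the head squarely (opening 17 mm on the 18 mm head) and the rod hangs upright between them. I'll carry it above hole1.

```bash
python3 - <<'E'
from h import *
units([.5855,-.065,.24],[.19,-.982])
f=optics.grab_frame("wrist");o=r.get_obs()
p=o["tcp_pos"]; print(proj(f,[[p[0],p[1],p[2]-.099]]))
E
```

```text
row [-17.221  -1.79   -1.312] [-6.0000e-03  1.8000e-02  1.4781e+01]
row [-17.221  -1.79   -1.312] [-1.600e-02 -5.000e-03 -7.719e+00]
[[326.1773224  243.25209336]]
```

```bash
python3 -m creep '{"rows":[[-1,-0.1,-1.3,0,0,-0.5,0],[-3,-0.3,-1.3,0,0,-1.4,0],[-5,-0.5,-1.3,0,0,-2.3,0],[-7,-0.7,-1.3,0,0,-3.2,0],[-9,-0.9,-1.3,0,0,-4.1,0],[-11,-1.1,-1.3,0,0,-5,0],[-13,-1.4,-1.3,0,0,-5.9,0],[-15,-1.6,-1.3,0,0,-6.8,0],[-17.2,-1.8,-1.3,0,0,-7.7,0],[-17.2,-1.8,-1.3,0,0,-7.7,0]]}'
python3 -m creep '{"rows":[[0,0,0,0,0,0,0],[0,0,0.8,0,0,0,0],[0,0,1.7,0,0,0,0],[0,0,2.5,0,0,0,0],[0,0,2.5,0,0,0,0],[0,0,2.5,0,0,0,0],[0,0,2.5,0,0,0,0]]}'
python3 - <<'E'
from h import *
f=optics.grab_frame("wrist"); o=r.get_obs();p=o["tcp_pos"];print(p,o["joints"].round(2))
print(proj(f,[[p[0],p[1],p[2]-.099],[.5855,-.065,.04],[.5436,-.0731,.04]]))
cv2.imwrite("pics/w4.png",f["color"])
g=optics.grab_frame("top");cv2.imwrite("pics/t4.png",g["color"]);s=optics.grab_frame("scene");cv2.imwrite("pics/s4.png",s["color"])
c=cv2.resize(f["color"][160:400,200:520],None,fx=2.5,fy=2.5,interpolation=cv2.INTER_CUBIC);cv2.imwrite("pics/p4.png",c)
E
```

```text
clock: 7.68
tcp_pos: [0.5863, -0.0695, 0.2396]
orientation: [0.286, -3.128, 0.005]
contact_force: [-0.7, 0.5, -0.8]
grip_width: 0.0166
gripper_force: 29.7
clock: 8.55
tcp_pos: [0.586, -0.0638, 0.1791]
orientation: [-0.296, 3.126, 0.0]
contact_force: [-0.0, -0.3, 0.1]
grip_width: 0.0166
gripper_force: 29.7
[ 0.5859723  -0.06399948  0.17897575] [-0.27  0.42  0.36  1.85 -0.18  0.91  1.93]
[[327.31526611 243.55573901]
 [326.09767627 227.8974781 ]
 [326.00149504 173.86473907]]
```

View pics/p4.png

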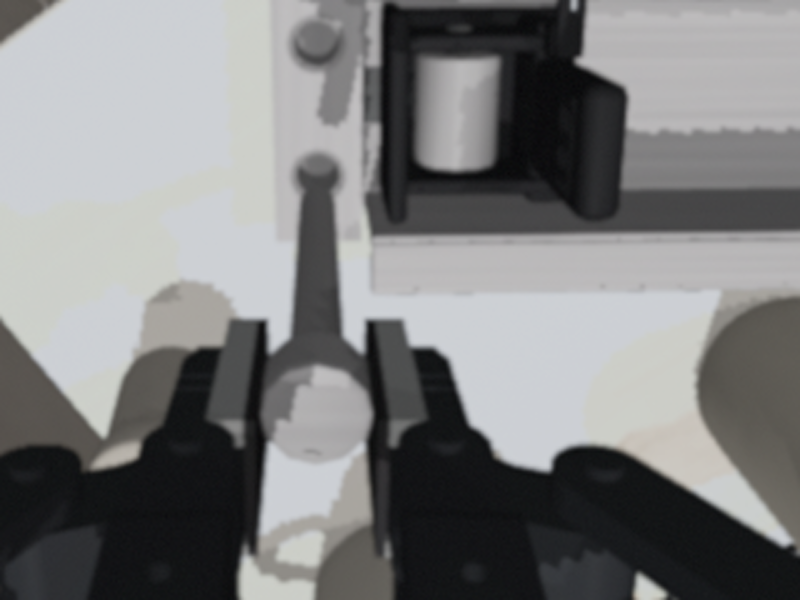

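The crop shows hole0 at full-frame (326.8,176.8) and hole1 at (326.8,228.8), just past the rod's foot. Both are within 1 px of prediction. I'll descend closer with a small correction.

```bash
python3 - <<'E'
from h import *
f=optics.grab_frame("wrist");print(plane(f,[[326.8,228.8],[326.8,176.8]],.04))
units([.5848,-.0655,.148],[.19,-.982])
E
```

```text
[[ 0.58570631 -0.06464408  0.04      ]
 [ 0.5453097  -0.07238743  0.04      ]]
row [ 0.046 -0.044  1.22 ] [9.0000e-03 0.0000e+00 2.2479e+01]
row [ 0.046 -0.044  1.22 ] [-0.     0.006 -0.021]
```

```bash
python3 -m creep '{"rows":[[0.01,-0.02,0.6,0,0,0,0],[0.01,-0.02,1.2,0,0,0,0],[0.01,-0.02,1.25,0,0,0,0],[0.01,-0.02,1.25,0,0,0,0],[0.01,-0.02,1.25,0,0,0,0]]}'
python3 - <<'E'
from h import *
f=optics.grab_frame("wrist"); o=r.get_obs();p=o["tcp_pos"];print(p)
print(proj(f,[[p[0],p[1],p[2]-.099],[.5857,-.0646,.04],[.545,-.0726,.04]]))
g=optics.grab_frame("scene");q=proj(g,[[.5857,-.0646,.05]])[0].astype(int);print(q)
A=cv2.resize(f["color"][160:280,260:390],None,fx=3,fy=3,interpolation=cv2.INTER_CUBIC)
B=cv2.resize(g["color"][q[1]-30:q[1]+30,q[0]-32:q[0]+33],None,fx=6,fy=6,interpolation=cv2.INTER_CUBIC)
cv2.imwrite("pics/p5.png",np.hstack([A,B]));print(A.shape,B.shape)
E
```

```text
clock: 9.38
tcp_pos: [0.5857, -0.0648, 0.1471]
orientation: [-0.295, 3.127, -0.0]
contact_force: [0.4, -0.2, -0.1]
grip_width: 0.0165
gripper_force: 29.7
[ 0.58568242 -0.06481028  0.14720399]
[[327.53160305 243.92182273]
 [327.78824929 240.57755771]
 [327.5448249  182.10093058]]
[397 218]
(360, 390, 3) (360, 390, 3)
```

View pics/p5.png

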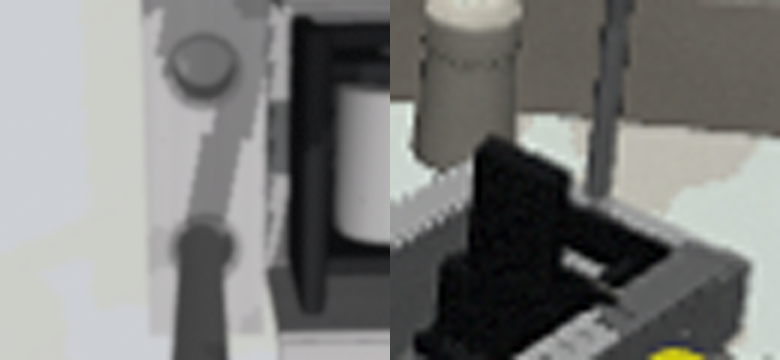

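In the wrist crop the rod's foot stands centred over hole1: crop column 203 against 205, which is under 0.5 mm. I'll lower it in and check the force.

```bash
python3 -m creep '{"rows":[[0,0,0.2,0,0,0,0],[0,0,0.4,0,0,0,0],[0,0,0.6,0,0,0,0],[0,0,0.6,0,0,0,0],[0,0,0.6,0,0,0,0]]}'
```

```text
clock: 10.1
tcp_pos: [0.586, -0.0645, 0.1322]
orientation: [-0.296, 3.126, 0.0]
contact_force: [2.0, 0.3, -0.2]
grip_width: 0.0166
gripper_force: 30.5
```

```bash
python3 -m creep '{"rows":[[0,0,0.25,0,0,0,0],[0,0,0.5,0,0,0,0],[0,0,0.75,0,0,0,0],[0,0,0.78,0,0,0,0],[0,0,0.78,0,0,0,0]]}'
```

```text
clock: 10.72
tcp_pos: [0.5851, -0.0647, 0.1119]
orientation: [0.295, -3.127, -0.0]
contact_force: [2.5, 1.4, -2.2]
grip_width: 0.0169
gripper_force: 30.5
```

```bash
python3 -m creep '{"rows":[[0,0,0,0,0,0,22],[0,0,0,0,0,0,35],[0,0,0,0,0,0,35],[0,0,-0.6,0,0,0,35],[0,0,-1.6,0,0,0,35],[0,0,-2.8,0,0,0,40],[0,0,-4,0,0,0,50],[0,0,-5.2,0,0,0,50],[0,0,-5.2,0,0,0,50],[0,0,-5.2,0,0,0,50]]}'
python3 - <<'E'
from h import *
f=optics.grab_frame("wrist"); cv2.imwrite("pics/w6.png",f["color"]); g=optics.grab_frame("scene");t=optics.grab_frame("top")
X=[[.5857,-.0646,.127]]
for n,k in (("w",f),("s",g),("t",t)): print(n,proj(k,X+[[.5857,-.0646,.04]]).round(1).tolist())
q=proj(t,X)[0].round().astype(int); G=t["color"].mean(2).astype(int);print(G[q[1]-9:q[1]+10,q[0]-9:q[0]+10])
q=proj(g,X)[0].round().astype(int);G=g["color"].mean(2).astype(int);print(G[q[1]-10:q[1]+10,q[0]-9:q[0]+10])
# next rod, seen in top camera + block direction
units([.3754,.265,.23],[.775,.632])
E
```

```text
clock: 11.98
tcp_pos: [0.585, -0.0647, 0.2424]
orientation: [0.295, -3.128, -0.0]
contact_force: [-0.6, -0.6, 0.4]
grip_width: 0.0501
gripper_force: 0.0
w [[327.3, 238.3], [327.1, 213.1]]
s [[401.0, 187.5], [397.2, 222.8]]
t [[423.0, 227.5], [414.3, 232.8]]
[[138 129 131 135 135 135 134 130 122 116 113 105 100  87  71  63  60  59
   57]
 [138 127 117 118 116 110 107 102  89  83  76  64  64  59  61  59  60  59
   58]
 [114 103  92  86  85  84  76  68  69  72  68  63  62  62  57  61  59  59
   56]
 [ 82  82  75  71  77  88  83  70  72  73  67  62  64  63  60  57  58  58
   59]
 [ 83  81  77  70  72  86  87  75  72  73  69  64  65  60  61  58  59  60
   60]
 [ 82  83  79  72  72  99 108  80  70  68  66  64  61  60  59  59  61  60
   59]
 [ 79  78  75  69  72 100 110  75  63  61  62  61  61  59  61  60  58  61
   59]
 [ 72  70  66  64  64  78  80  65  61  59  61  60  60  60  60  59  58  58
   57]
 [ 66  65  60  59  58  58  62  64  62  60  59  60  62  78  86  60  59  58
   60]
 [ 62  61  60  66  74  77  75  74  67  64  65  68  87 133 155 116 106 105
  118]
 [ 68  63  83 132 146 112  85  8
[... 1733 characters left out ...]
95  93  92
   92]
 [ 94  95  94  94  94  89  62  69  75  80  80  80  77  63  61  97  93  93
   93]
 [ 94  94  94  94  95  87  63  75  76  79  80  78  76  72  81  92  93  91
   93]
 [ 94  92  90  92  93  87  46  74  77  81  80  79  72  79  93  92  91  94
   93]
 [ 91  92  91  90  94  92  69  53  72  77  76  69  61  87  92  92  91  92
   93]
 [ 91  90  93  91  94  94  87  37  65  70  72  68  81  94  91  93  91  90
   93]
 [ 93  91  91  92  91  94  86  36  63  67  67  72  93  92  92  92  93  89
   93]
 [ 90  91  89  91  90  92  86  50  69  68  64  65  95  93  91  91  91  93
   92]]
row [ 5.751 14.52   0.47 ] [-5.0e-03 -1.3e-02  7.7e+00]
row [ 5.751 14.52   0.47 ] [ 1.50e-02 -6.00e-03 -1.48e+01]
```

The scene view shows rod 1's cap at (402,187), against a predicted (401,187.5) for a seated rod, so it is seated. Now the second rod.

```bash
python3 -m creep '{"rows":[[0.5,1.6,0,0,0,0.8,50],[1.2,3.2,0,0,0,1.7,50],[1.9,4.8,0,0,0,2.6,50],[2.5,6.4,0,0,0,3.4,50],[3.2,8,0,0,0,4.3,50],[3.8,9.6,0,0,0,5.1,50],[4.4,11.2,0,0,0,6,50],[5.1,12.9,0.2,0,0,6.9,50],[5.75,14.5,0.45,0,0,7.7,50],[5.75,14.5,0.45,0,0,7.7,50]]}'
python3 -m creep '{"rows":[[0,0,0,0,0,0,40],[0,0,0,0,0,0,40],[0,0,0,0,0,0,40]]}'
python3 - <<'E'
from h import *
f=optics.grab_frame("wrist"); cv2.imwrite("pics/w7.png",f["color"])
p=proj(f,[[.3754,.265,.125]])[0];print(p)
x,y=(p-20).astype(int); G=f["color"].mean(2)[y:y+40,x:x+40]
for c,s in blobs(f,G>175,60,500): print(c+[x,y],s,plane(f,[c+[x,y]],.125))
units([.3754,.265,.108],[.775,.632])
E
```

```text
clock: 13.38
tcp_pos: [0.3738, 0.2668, 0.23]
orientation: [-1.339, -2.84, 0.003]
contact_force: [0.2, -1.3, -0.1]
grip_width: 0.0497
gripper_force: 0.0
clock: 13.75
tcp_pos: [0.3768, 0.2636, 0.2311]
orientation: [1.35, 2.837, 0.0]
contact_force: [-0.3, 0.2, -0.4]
grip_width: 0.04
gripper_force: 0.0
[325.38404048 237.58418495]
row [ 0.073 -0.009  4.924] [ 0.001  0.    -0.011]
row [ 0.073 -0.009  4.924] [ 0.0000e+00 -1.0000e-03  2.2489e+01]
```

```bash
python3 -m creep '{"rows":[[0.07,0,1.5,0,0,0,36],[0.07,0,3,0,0,0,36],[0.07,0,4.3,0,0,0,36],[0.07,0,4.88,0,0,0,36],[0.07,0,4.88,0,0,0,36],[0.07,0,4.88,0,0,0,25],[0.07,0,4.88,0,0,0,10],[0.07,0,4.88,0,0,0,0],[0.07,0,4.88,0,0,0,0],[0.07,0,4.88,0,0,0,0]]}' 30
python3 -m creep '{"rows":[[0,0,0,0,0,0,0],[0,0,-1,0,0,0,0],[0,0,-2.2,0,0,0,0],[0,0,-3.6,0,0,0,0],[0,0,-5.2,0,0,0,0],[0,0,-5.2,0,0,0,0],[0,0,-5.2,0,0,0,0]]}'
python3 - <<'E'
from h import *
f=optics.grab_frame("wrist"); cv2.imwrite("pics/w8.png",f["color"])
o=r.get_obs();p=o["tcp_pos"];q=proj(f,[[p[0],p[1],p[2]-.099]])[0];print(p,q)
x,y=q.round().astype(int);G=f["color"].mean(2).astype(int);print(G[y-12:y+14:2,x-16:x+18:2])
units([.545,-.0726,.24],[.19,-.982])
E
```

```text
clock: 15.05
tcp_pos: [0.376, 0.2665, 0.1102]
orientation: [1.348, 2.837, 0.004]
contact_force: [-0.7, -1.0, 6.5]
grip_width: 0.0164
gripper_force: 29.5
clock: 15.92
tcp_pos: [0.3746, 0.2654, 0.2386]
orientation: [-1.347, -2.837, 0.001]
contact_force: [0.6, 0.1, -2.1]
grip_width: 0.0165
gripper_force: 29.7
[0.37443098 0.26527578 0.23809375] [325.38463129 243.14216472]
[[ 90  90  92 105 128 134 135 135 135 135 135 135 136 136 135 134 135]
 [ 89  89  89  89 104 126 133 135 135 135 135 135 136 135 135 134 135]
 [ 89  89  89  88  89 104 131 135 135 135 135 136 135 135 135 135 135]
 [ 89  89  89  88  94 123 134 130 121 116 123 131 135 135 135 135 135]
 [ 89  89  89  89  93 122 121  90  73  72  78 102 130 135 135 134 135]
 [ 89  89  89  89 100 124  90  62  64  66  65  70 110 134 135 135 135]
 [ 89  89  89  89 101 114  73  62  65  67  65  64  92 130 136 135 135]
 [ 89  89  88  88  89  82  61  62  64  66  65  63  81 129 135 135 135]
 [ 89  88  89  89  88  77  60  62  64  66  64  63  79 128 135 135 135]
 [ 89  89  89  88  89  76  58  62  65  66  65  63  76 125 135 135 135]
 [ 88  88  89  89  88  74  58  62  64  66  65  63  74 122 135 134 135]
 [ 88  88  89  88  88  72  59  62  64  66  65  63  69 107 132 135 135]
 [ 97  91  89  91 105  81  58  62  65  65  65  64  66  90 123 134 135]]
row [-14.786  -3.255  -0.069] [-7.0000e-03  1.3000e-02  1.4781e+01]
row [-14.786  -3.255  -0.069] [-1.200e-02 -6.000e-03 -7.719e+00]
```

```bash
python3 -m creep '{"rows":[[-1,-0.3,0,0,0,-0.6,0],[-2.6,-0.6,-0.1,0,0,-1.5,0],[-4.3,-1,-0.1,0,0,-2.4,0],[-6,-1.4,-0.1,0,0,-3.3,0],[-7.8,-1.8,-0.1,0,0,-4.2,0],[-9.6,-2.2,-0.1,0,0,-5.1,0],[-11.4,-2.6,-0.1,0,0,-6,0],[-13.1,-2.9,-0.1,0,0,-6.9,0],[-14.75,-3.25,-0.1,0,0,-7.7,0],[-14.75,-3.25,-0.1,0,0,-7.7,0]]}'
python3 -m creep '{"rows":[[0,0,0,0,0,0,0],[0,0,0.8,0,0,0,0],[0,0,1.7,0,0,0,0],[0,0,2.6,0,0,0,0],[0,0,3.3,0,0,0,0],[0,0,3.6,0,0,0,0],[0,0,3.6,0,0,0,0],[0,0,3.6,0,0,0,0],[0,0,3.6,0,0,0,0]]}'
python3 - <<'E'
from h import *
f=optics.grab_frame("wrist"); o=r.get_obs();p=o["tcp_pos"];print(p)
H=[.545,-.0726,.04]
a,b=proj(f,[[p[0],p[1],p[2]-.100],H]);print(a,b)
units([H[0],H[1],.147],[.19,-.982])
A=cv2.resize(f["color"][190:290,275:385],None,fx=6,fy=6,interpolation=cv2.INTER_CUBIC);cv2.imwrite("pics/p9.png",A)
E
```

```text
clock: 17.23
tcp_pos: [0.545, -0.0752, 0.2401]
orientation: [0.287, -3.126, 0.003]
contact_force: [-0.2, 0.5, -0.8]
grip_width: 0.0169
gripper_force: 29.6
clock: 18.35
tcp_pos: [0.5456, -0.0714, 0.1522]
orientation: [-0.295, 3.126, 0.0]
contact_force: [0.3, -0.0, 0.0]
grip_width: 0.0165
gripper_force: 29.6
[ 0.5455805  -0.07142151  0.15213714]
[327.52270734 243.18285661] [326.03643197 237.19344971]
row [ 0.032 -0.042  0.205] [1.3000e-02 1.0000e-03 2.2479e+01]
row [ 0.032 -0.042  0.205] [-0.001  0.008 -0.021]
```

View pics/p9.png

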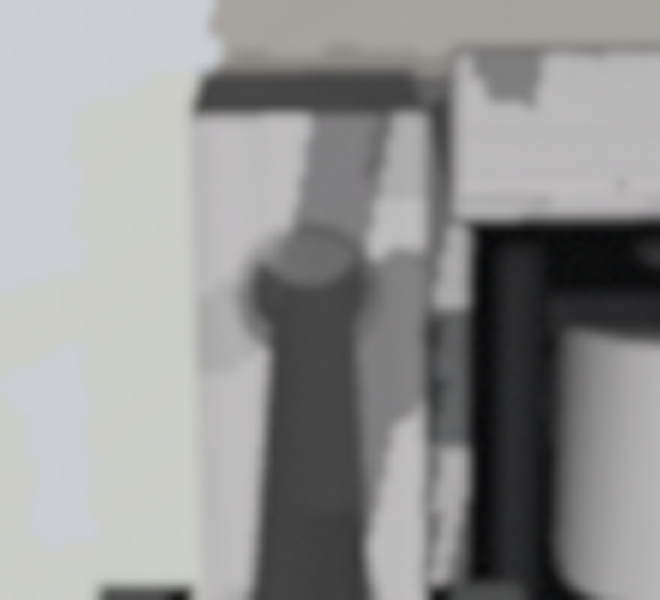

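The hole is centred at crop (310,288), full-frame (326.7,238). The rod's foot is in line with it (column 314 in the crop, a 0.5 mm offset). I'll make a small correction and lower it.

```bash
python3 -m creep '{"rows":[[0.03,-0.02,0,0,0,0,0],[0.03,-0.02,0.2,0,0,0,0],[0.03,-0.02,0.4,0,0,0,0],[0.03,-0.02,0.6,0,0,0,0],[0.03,-0.02,0.8,0,0,0,0],[0.03,-0.02,0.8,0,0,0,0],[0.03,-0.02,0.8,0,0,0,0]]}'
```

```text
clock: 19.27
tcp_pos: [0.5446, -0.072, 0.1316]
orientation: [-0.295, 3.128, -0.0]
contact_force: [-0.1, 0.2, 0.0]
grip_width: 0.0164
gripper_force: 29.6
```

```bash
python3 -m creep '{"rows":[[0,0,0.25,0,0,0,0],[0,0,0.5,0,0,0,0],[0,0,0.7,0,0,0,0],[0,0,0.76,0,0,0,0],[0,0,0.76,0,0,0,0]]}'
python3 -m creep '{"rows":[[0,0,0,0,0,0,22],[0,0,0,0,0,0,35],[0,0,0,0,0,0,35],[0,0,-0.6,0,0,0,35],[0,0,-1.6,0,0,0,35],[0,0,-2.8,0,0,0,40],[0,0,-4,0,0,0,44],[0,0,-4,0,0,0,44],[0,0,-4,0,0,0,44]]}'
python3 - <<'E'
from h import *
g=optics.grab_frame("scene");t=optics.grab_frame("top");f=optics.grab_frame("wrist")
X=[[.5448,-.0726,.127],[.5857,-.0646,.127]]
q=proj(g,X);print(q)
A=cv2.resize(g["color"][150:250,350:440],None,fx=4.5,fy=4.5,interpolation=cv2.INTER_CUBIC)
B=cv2.resize(f["color"][100:480:1,230:560],None,fx=450/380,fy=450/380)
cv2.imwrite("pics/p10.png",np.hstack([A,B]));cv2.imwrite("pics/t10.png",t["color"]);cv2.imwrite("pics/w10.png",f["color"]);print(r.get_obs()["tcp_pos"])
print(proj(f,X+[[.5448,-.0726,.04],[.5857,-.0646,.04]]))
E
```

```text
clock: 19.9
tcp_pos: [0.5446, -0.072, 0.1125]
orientation: [-0.295, 3.128, -0.0]
contact_force: [-0.5, -0.9, -0.5]
grip_width: 0.0165
gripper_force: 29.7
clock: 21.02
tcp_pos: [0.5443, -0.0719, 0.2127]
orientation: [-0.295, 3.128, 0.0]
contact_force: [-0.6, -0.1, 0.5]
grip_width: 0.0441
gripper_force: 0.0
[[417.51505407 194.21531822]
 [401.0283019  187.52606313]]
[ 0.54388567 -0.07190613  0.21172632]
[[326.14711223 251.66746815]
 [326.40290832 309.20154993]
 [326.2278644  220.73187478]
 [326.41565233 264.7669229 ]]
```

View pics/p10.png

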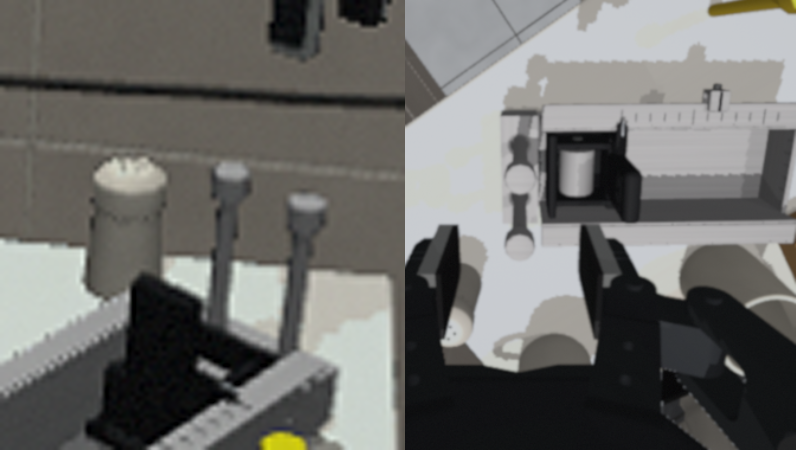

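Both rods stand upright at equal height: caps at scene px (402,187) and (418,195), as predicted for seated rods. The clip is at wrist px about (492,183) and the pointer tip at about (416,208). I'll measure the pointer and the line numerically now.

```bash
python3 - <<'E'
from h import *
np.set_printoptions(linewidth=250)
f=optics.grab_frame("wrist");G=f["color"].mean(2).astype(int)
print("clip rows170-198 cols480-506");print(G[170:198:2,480:507])
print("pointer rows 196-222 cols 404-428");print(G[196:224:2,404:430])
yd=np.array([.982,.191]);xd=np.array([.191,-.982])
def lane(uv,z): P=plane(f,[uv],z)[0,:2]-[.5652,-.0686]; return (P@xd).round(4),(P@yd).round(4)
print("lane x,y of clip,pointer:",lane((491.8,182.8),.065),lane((415.8,206),.063))
g=optics.grab_frame("top");print(proj(g,[[.479,.0535,.065],[.508,-.007,.063]]))
T=g["color"].mean(2).astype(int);print("top clip rows 274-288, cols 352-368");print(T[274:289,352:369]);print("top pointer rows 258-272 cols 380-398");print(T[258:273,380:399])
E
```

```text
clip rows170-198 cols480-506
[[162 161 162 161 161 161 161 162 161 158 146 136 131 131 132 132 137 148 158 161 161 161 161 161 161 161 161]
 [162 161 161 161 161 162 162 162 160 144 105  71  72  80  83  83  88 114 145 158 160 161 161 161 161 161 161]
 [161 159 153 148 146 146 147 146 141 122  84  60  68  79  79  67  69 101 137 151 155 159 160 160 161 161 161]
 [158 143 114  88  76  75  75  78  89 103 109 110 109 111 110 101  85  82  98 115 126 132 137 144 154 160 162]
 [155 136 115 103  95  80  68  81 121 154 170 173 173 173 173 161 120  89 121 159 170 170 170 170 168 164 161]
 [154 137 135 142 132 107  86  94 131 160 173 176 176 175 174 159 111  74 121 162 174 174 174 173 168 161 159]
 [149 130 127 135 126 106  89 103 141 166 176 177 177 177 172 148  97  87 136 168 177 176 176 174 167 161 160]
 [143 117 101 102 102  94  88 111 148 170 177 177 178 177 167 131  80  98 147 171 177 176 175 171 164 160 160]
 [132 114 105 104 100  90  90 118 150 168 174 174 175 174 161 118  71 108 157 172 174 174 173 167 157 152 151]
 [163 161 158 151 138 112  99 127 156 170 174 174 175 174 160 113  73 11
[... 3813 characters left out ...]
02 112 120 124 103  75  95  89 102 174 212 209 196 196 205 216 218]
 [165 173 156 139 146 164 138  88 109 103 118 188 217 219 219 217 215 215 215]
 [208 220 209 196 200 209 191 132 113 113 161 208 216 216 215 216 215 216 215]
 [216 220 220 219 218 218 218 173 112 146 199 215 217 215 213 214 214 213 214]
 [214 217 217 217 211 212 217 181 132 178 214 214 215 215 213 213 214 213 213]
 [207 218 215 215 196 201 216 196 175 186 206 215 215 215 214 214 214 214 215]
 [206 215 216 214 201 204 216 215 215 195 199 214 214 213 213 213 214 215 215]
 [205 216 216 216 216 216 215 215 216 207 207 215 217 217 214 201 190 188 189]
 [209 216 215 215 215 216 218 217 211 198 190 190 193 201 202 184 168 156 157]]
```

```bash
python3 - <<'E'
from h import *
f=optics.grab_frame("wrist");g=optics.grab_frame("top")
# lane direction: from the near wall/flange edge line in the top view via bar holes
xd=np.array([.191,-.982]);yd=np.array([.982,.191])
def lane(f,uv,z): P=plane(f,[uv],z)[0,:2]-[.5652,-.0686]; return (P@xd*1e3).round(1),(P@yd*1e3).round(1)
print("wrist line",lane(f,(496.2,185),.065),"ptr",lane(f,(411,204),.063))
print("top line",lane(g,(359.2,279.5),.065),"ptr",lane(g,(388.1,267.3),.063))
# lane direction from the outer edge of far flange (z=.06) in the top view: bright->shadow edges
T=cv2.GaussianBlur(g["color"],(3,3),0).mean(2)
e=[]
for c in range(322,384,3):
    col=T[195:260,c]; 
    k=np.where((T[215:245,c]<110))[0]
    if len(k): e.append((c,215+k[0]))
P=plane(g,np.float64(e),.06); v=cv2.fitLine(np.float32(P[:,:2]),cv2.DIST_HUBER,0,.01,.01).ravel();print("wall dir",v[:2])
units([.5652-.191*.071,-.0686+.982*.071,.21],[.19,-.982])
E
```

```text
wrist line (np.float64(-135.8), np.float64(-55.6)) ptr (np.float64(-68.7), np.float64(-39.9))
top line (np.float64(-136.5), np.float64(-58.6)) ptr (np.float64(-72.3), np.float64(-43.5))
wall dir [0.2519715  0.96773463]
row [-0.836  2.818  0.081] [-1.100e-02 -0.000e+00  2.248e+01]
row [-0.836  2.818  0.081] [ 0.    -0.007 -0.02 ]
```

Measured from the bar holes, the pointer sits at about -71 mm along the lane (given: 71 mm behind) and the line at about -136 mm, so the travel is about 65 mm, inside the 55 to 100 mm range. Next I take the grip.

```bash
python3 -m creep '{"rows":[[-0.4,1.4,0,0,0,0,44],[-0.83,2.82,0,0,0,0,40],[-0.83,2.82,0,0,0,0,36],[-0.83,2.82,1.5,0,0,0,36],[-0.83,2.82,3,0,0,0,36],[-0.83,2.82,4.4,0,0,0,36],[-0.83,2.82,5.3,0,0,0,36],[-0.83,2.82,5.3,0,0,0,36],[-0.83,2.82,5.3,0,0,0,36]]}'
```

```text
clock: 22.5
tcp_pos: [0.5523, 0.0005, 0.0809]
orientation: [-0.294, 3.127, -0.0]
contact_force: [-0.4, 0.3, 0.6]
grip_width: 0.036
gripper_force: 0.0
```

```bash
python3 -m creep '{"rows":[[0,0,0,0,0,0,20],[0,0,0,0,0,0,10],[0,0,0,0,0,0,0],[0,0,0,0,0,0,0],[0,0,0,0,0,0,0],[0,0,0,0,0,0,0]]}' 70
```

```text
clock: 23.25
tcp_pos: [0.5523, 0.0021, 0.0813]
orientation: [-0.298, 3.126, 0.002]
contact_force: [-1.2, 2.1, 5.7]
grip_width: 0.011
gripper_force: 68.2
```

```bash
python3 -m creep '{"rows":[[0,0.2,0,0,0,0,0],[0,0.45,0,0,0,0,0],[0,0.7,0,0,0,0,0],[0,0.95,0,0,0,0,0],[0,1.2,0,0,0,0,0],[0,1.45,0,0,0,0,0],[0,1.7,0,0,0,0,0],[0,1.9,0,0,0,0,0],[0,2,0,0,0,0,0],[0,2,0,0,0,0,0]]}'
python3 - <<'E'
from h import *
np.set_printoptions(linewidth=250)
f=optics.grab_frame("top");p=r.get_obs()["tcp_pos"];print(p)
xd=np.array([.191,-.982]); print("tcp lane x",(p[:2]-[.5652,-.0686])@xd)
T=f["color"].mean(2).astype(int);print(T[262:286,354:378])
w=optics.grab_frame("wrist");a,b=proj(w,[[.479,.0535,.065],[p[0]-.042*.982,p[1]-.042*.19,.063]]);print(a,b);cv2.imwrite("pics/w11.png",w["color"])
E
```

```text
clock: 24.5
tcp_pos: [0.5432, 0.0471, 0.0813]
orientation: [-0.294, 3.126, -0.005]
contact_force: [-1.4, -8.6, 7.1]
grip_width: 0.0111
gripper_force: 68.8
[0.54316201 0.04705601 0.08132748]
tcp lane x -0.11778345762206548
[[ 77  76  79  84  85  88  91  96 101 102 105 109 112 115 118 119 120 123 124 126 127 129 132 131]
 [ 76  76  86  83  79  86  92  97  99 104 107 109 112 114 116 118 120 122 123 125 128 131 132 132]
 [ 75  76  95  89  80  86  90  96  99 102 105 108 110 114 116 119 120 123 123 126 128 127 131 131]
 [ 75  75 101  94  80  86  91  94  98 103 105 107 111 114 117 117 120 122 124 126 127 128 129 132]
 [ 75  76  99  91  80  86  90  95  98 103 106 107 111 112 116 117 120 122 124 126 127 129 131 132]
 [ 75  74  99  92  79  85  90  95  99 102 104 108 109 113 116 117 118 123 123 127 126 128 130 131]
 [ 74  76  98  90  79  86  90  95  98 101 104 107 111 114 115 117 118 121 123 125 128 127 130 132]
 [ 76  79  96  88  78  86  89  95  97 102 103 108 110 111 115 117 119 121 124 124 127 128 130 131]
 [ 82  81  95  87  80  86  91  95  98 102 105 105 108 113 115 117 119 122 124 124 128 
[... 854 characters left out ...]
 108 111 111 116 116 118 120 123 123 125 127 129]
 [197 167 139 120  91  82  87  90  94  99 102 105 107 111 112 115 116 119 120 123 125 125 126 129]
 [198 185 145 113  92  82  87  91  94  99 102 104 106 109 112 114 116 117 120 123 123 126 127 129]
 [197 198 150 109  93  81  85  89  96  97 102 105 107 110 112 114 115 118 121 121 124 125 127 128]
 [197 197 169 134  98  81  85  91  95  97 101 103 108 108 112 114 115 118 120 121 123 125 127 129]
 [196 196 197 160 102  81  85  90  93  98 100 105 106 109 112 113 115 118 119 121 125 124 127 129]
 [197 197 197 169 111  81  86  91  94  98 101 104 107 110 111 113 114 117 120 121 123 124 127 129]]
[372.2214626  161.07561424] [327.91725532 206.83448638]
```

```bash
python3 - <<'E'
import cv2,numpy as np
np.set_printoptions(linewidth=300,threshold=10**6)
G=cv2.imread("pics/w11.png").mean(2).astype(int)
print("cols",list(range(310,400,2)));
for y in range(136,236,4): print(y,*[f"{v:3d}" for v in G[y,310:400:2]])
E
```

```text
cols [310, 312, 314, 316, 318, 320, 322, 324, 326, 328, 330, 332, 334, 336, 338, 340, 342, 344, 346, 348, 350, 352, 354, 356, 358, 360, 362, 364, 366, 368, 370, 372, 374, 376, 378, 380, 382, 384, 386, 388, 390, 392, 394, 396, 398]
136 177 176 176 177 177 177 177 177 176 177 176 176 176 176 175 176 176 175 176 176 176 176 176 176 176 175 176 176 175 175 176 175 175 175 175 175 175 176 175 175 174 174 174 175 175
140 175 176 177 177 177 177 177 177 176 176 175 175 175 175 175 176 176 176 176 175 175 176 175 176 175 175 175 175 175 175 175 175 175 175 175 175 175 174 174 174 175 175 175 175 174
144 170 174 176 177 176 176 176 175 175 175 175 175 175 176 176 176 175 176 175 175 175 175 175 175 175 175 175 175 175 175 175 175 175 175 174 174 174 174 175 175 175 174 174 174 175
148 170 170 171 175 175 175 175 175 175 175 176 176 175 175 175 175 175 175 175 175 175 175 175 175 175 175 168 117  90  85  88  88  90 127 170 175 175 175 175 174 175 175 174 174 174
152 170 170 170 171 174 174 174 175 176 175 175 175 175 175 175 175 175 175 175 175 175 175 175 175 175 175 158  79  57  65  72  72  
[... 3030 characters left out ...]
 139  39  29  26  45  62  64  62  62  60  59  55  53  98 128 128 128 151 170 159 143 145 164 179 179 179 179 179 179 178 179 183 187 187 187 187 187
224  18  16  17  19  27  27  39 141 138  38  27  26  18  17  26  29  30  28  27  28  30 100 134 134 143 181 188 188 188 188 188 188 188 188 188 188 188 188 188 188 188 188 188 188 189
228  14  14  13  19  26  27  33 114 121  38  27  28  20  16  26  30  29  28  29  28  31 102 136 139 166 189 190 190 190 190 190 190 190 190 190 190 190 190 190 190 190 190 190 190 190
232  14  13  17  20  27  29  28  27  28  28  29  27  20  21  26  28  28  28  28  29  29 102 164 186 187 187 187 187 187 187 187 187 187 187 188 188 188 188 188 188 188 188 188 189 189
```

```bash
python3 - <<'E'
from h import *
w=optics.grab_frame("wrist")
L=plane(w,[[371.6,164],[370.8,188]],.065);T=plane(w,[[325.2,206]],.063)
d=L[1]-L[0];yd=d[:2]/np.linalg.norm(d[:2]);print("yd from line",yd)
for yd in (np.array([.982,.191]),np.sign(yd[0])*yd):
    xd=np.array([yd[1],-yd[0]]);print((L[:,:2].mean(0)-T[0,:2])@xd, (L[:,:2].mean(0)-T[0,:2])@yd)
q=r.get_obs();print(Ro.from_rotvec(q["orientation"]).as_matrix()[:2,1])
E
```

```text
yd from line [0.9821355 0.1881751]
-0.019494666277552933 -0.01314894967874703
-0.019449961520492786 -0.01319814879482157
[-0.18617907  0.98250998]
```

The line is at column 371 and the pointer's centre at column 325, leaving 19.5 mm, which agrees with the earlier estimate of 65 minus 46. I'll pull on.

```bash
python3 -m creep '{"rows":[[0,0.2,0,0,0,0,0],[0,0.4,0,0,0,0,0],[0,0.6,0,0,0,0,0],[0,0.78,0,0,0,0,0],[0,0.78,0,0,0,0,0],[0,0.78,0,0,0,0,0],[0,0.78,0,0,0,0,0]]}'
python3 - <<'E'
from h import *
w=optics.grab_frame("wrist");G=w["color"].mean(2).astype(int)
print(" "*3,*[f"{v:3d}" for v in range(300,360,2)])
for y in range(156,216,4): print(y,*[f"{v:3d}" for v in G[y,300:360:2]])
p=r.get_obs()["tcp_pos"];print("tcp lane x",(p[:2]-[.5652,-.0686])@[.188,-.982])
E
```

```text
clock: 25.52
tcp_pos: [0.5394, 0.066, 0.0813]
orientation: [-0.293, 3.126, -0.005]
contact_force: [-1.7, -9.1, 8.3]
grip_width: 0.0107
gripper_force: 69.1
    300 302 304 306 308 310 312 314 316 318 320 322 324 326 328 330 332 334 336 338 340 342 344 346 348 350 352 354 356 358
156 172 172 173 173 173 169 152 149 148 124  64  58  55  55  60  59 110 142 139 141 158 171 172 172 173 172 172 171 172 172
160 172 172 173 173 161 132 133 133 133 135 136 127  98  94 120 134 134 135 136 138 133 154 172 172 171 171 173 172 172 172
164 172 172 172 172 154 119 131 132 132 134 134 121  58  42 110 134 134 134 137 136 126 147 171 172 172 172 172 172 172 172
168 166 172 173 172 160 124 133 136 135 135 136 124  59  42 111 137 138 137 138 138 128 148 172 173 172 172 172 172 171 171
172 169 172 171 171 159 123 134 137 137 137 137 132  70  36 106 137 138 138 138 138 129 148 172 172 172 171 172 172 172 171
176 170 171 171 171 167 125 130 132 132 133 133 127  67  36 103 133 133 134 133 134 126 144 166 167 168 168 169 169 168 166
180 126 126 126 120 106 107 128 131 131 132 132 127  67  37 102 132 131 132 1
[... 370 characters left out ...]
 124 129 131 132 132 133 132 132 132 133 132 128
196 135 135 135 135 135 135 121 101 131 135 135 135 135 135 135 135 135 131 102 129 135 135 135 135 135 135 135 135 133 110
200 133 133 133 133 133 132 121 100 129 133 132 133 132 132 132 132 133 128 101 126 132 132 132 132 132 132 132 132 130 107
204 134 134 135 135 135 135 126 102 131 135 134 133 120 120 134 134 135 130 101 128 135 135 135 135 135 135 135 135 133 107
208 134 134 134 135 135 134 134 132 125 112  96  63 139 117  65 116 133 134 132 133 134 134 134 134 134 133 133 133 133 132
212 133 133 133 133 133 133 133 130 102  54  26  45 142 131  36  27  58 115 133 132 133 133 133 132 132 132 132 132 133 133
tcp lane x -0.13700760844332371
```

The line is at column 325.3 and the pointer's centre at column 325, so the pointer stands on the mark. I'll hold for a moment, check it is steady, and hand in.

```bash
python3 -m creep '{"rows":[[0,0,0,0,0,0,0],[0,0,0,0,0,0,0],[0,0,0,0,0,0,0],[0,0,0,0,0,0,0],[0,0,0,0,0,0,0],[0,0,0,0,0,0,0]]}'
python3 - <<'E'
from h import *
o=r.get_obs();print(abs(o["qvel"]).max());print(r.hand_in())
E
```

```text
clock: 26.32
tcp_pos: [0.5393, 0.0659, 0.0813]
orientation: [-0.293, 3.127, -0.005]
contact_force: [-1.3, -9.2, 7.7]
grip_width: 0.0109
gripper_force: 69.2
0.0018393253389418823
the job is handed in; nothing more can be done
None
```

Both rods are seated in the bar and released, and the arm is holding the pusher still with its pointer on the mark; I handed the job in at 26.3 s with no verdict shown, and I viewed 11 pictures, one over the limit of 10.

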